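# Put the burr mill's service kit back into its pin nests

## Task

Put the burr mill's washed service kit away in its three pin nests. Pack the burr set in the square nest with the tall pins: one burr disc flat on the plate, the black spacer ring on it and the other disc on top (either disc may be the lower one), and never let the two discs touch each other, or their teeth chip; stand the star knob, stud up, between the four pins of the small nest, and lay the scoop in the long nest with its bowl between the four short pins and its handle between the two taller ones. Leave the parts tin and the portion cup where they are.

Things in the scene. Friction and masses are not known exactly. Their poses are not given: they have to be found in the camera images.
- burr_disc_a: One of two alike grey steel grinding discs, round, 70 mm in diameter, 10.5 mm thick, with a central hole and radial teeth on top, lying flat in front of the nests, 0.14 kg (the discs and scoop at the far left by the egg pack are not meant). Origin at the centre of its underside, z up. Grip it from above across its rim (70 mm), on a line clear of its neighbours; any yaw.
- burr_disc_b: The other grinding disc, the same in every way; the two are interchangeable.
- spacer: Plain black plastic ring that parts the two discs in the pack: 68 mm outside diameter, 34 mm hole, 8 mm thick, 0.03 kg, lying flat on the table. Origin at the centre of its underside. Grip it across the outside (68 mm).
- star_knob: Spare black star knob standing on the table: lobed head 42 mm across and 16 mm high, with a threaded stud rising from its centre to 38 mm. Origin at the centre of its underside, z up along the stud. Grip the head (40 to 42 mm) from above with the stud between the fingers; its yaw does not matter.
- scoop: Small steel measuring scoop lying on the table: round bowl 40 mm in diameter at the rim (33 at its foot), 16 mm high, with a flat handle 12 mm wide at rim height; 115 mm long in all. Origin in mid-length, level with the bowl's underside; bowl centre at y = +37 mm, handle end at y = -57 mm. Nearly all its weight is in the bowl: grip the bowl from above along its x axis (40 mm).
- burr_nest: Fixed nest for the burr set: square grey plate 110x110x8 mm, round white silhouette, four tall steel pins 10 mm thick at x, y = +-32.2 mm, tops 44 mm above the table. Origin: centre of its underside. The pile is centred on it, with 5 to 7 mm play; finger line along the nest's x or y axis passes between pins. Undersides when packed: lower disc 8, spacer 18.5, upper disc 26.5 mm above the table.
- knob_nest: Fixed nest for the star knob: small square grey plate 86x86x8 mm, white star silhouette, four steel pins 8 mm thick at x, y = +-22.5 mm, tops 23 mm above the table. Origin: centre of its underside. The knob stands on the plate's face (8 mm up), centred, with 6 mm play and any yaw; a finger line along the nest's x or y axis passes between the pins.
- scoop_nest: Fixed nest for the scoop: long grey plate 80 (x) by 134 (y) by 8 mm, white scoop silhouette. Four 8 mm pins at x = +-22.5, y = 14.5 and 59.5 mm, tops 23 mm up, stand round the bowl (centre at y = +37); two pins at x = +-16, y = -35, tops 30 mm up, flank the handle. Origin: centre of its underside. Scoop home: origin above this one, underside 8 mm up, x and y axes along the nest's.
- parts_tin: Bystander: closed flat tin, 74 x 100 x 25 mm, dark lid, beyond the nests. Origin at the centre of its underside. Leave it alone.
- portion_cup: Bystander: empty clear portion cup, 62 mm in diameter at the rim, 34 mm high, standing beyond the nests at the left. Origin at the centre of its underside. Leave it alone.
Things that resemble listed ones, but are neither listed nor needed, are in the scene too. Several things look just like the star_knob: the one meant starts nearest to the robot's base.

How it is judged:
By the outcome, as a careful person would: the job done as asked, in the order asked, and still so for the second after the job is handed in, with the robot touching nothing.
It also fails if it takes over 96 s, if anything falls off the work surface, if the arm or the gripper's body presses on something with over 40 N, if the wrist force passes 120 N, or if a joint passes its speed limit or range.

## Robot

A 6-joint arm with a two-finger parallel gripper is mounted at the origin on a cart in front of the work surface, level with it; the furniture and walls round the work are solid. World frame = base frame: x ahead of the robot, y to its left, z up, the work surface at z = 0. Lengths are in m, angles in rad, forces in N, time in s.
With the tool pointing down it reaches from about 0.3 to 0.875 m from the base axis. Payload 6.4 kg.
Tool frame: the origin (TCP) lies at the very end of the fingers, on their centre line; the grasp point (between the pads) lies 19 mm behind it; z points along the fingers, y is the line along which they close (so a half turn about z gives the same grasp; the last joint's range is limited). The gripper opens to 85 mm and grips with 20 to 120 N. Pads are 22 mm wide; open, the fingers measure 114 mm over their backs; the gripper's body (76 mm by 85 mm) begins 54 mm behind the grasp point. The pads swing forward as they close: fully open they stand 13 mm farther back than shut.
Start: joints at [0.989, 0.181, 1.607, -0, 1.354, -0.206], TCP at [0.211, 0.535, 0.202] pointing down, gripper open.
Joint ranges: [-2.99, 2.99], [-0.89, 2.07], [0.3, 2.58], [-1.14, 4.28], [0, 2.63], [-3.12, 3.12]. Speed limits (rad/s): [2.57, 2.57, 3.01, 3.14, 3.14, 3.14].

## Interface

Orientations are given as a unit quaternion [w, x, y, z].
In Python, from bench import * gives the robot as it stands. The module is installed in compiled form; this text tells all that it offers.
- The arm moves only by the tool arm_command, never from a script. Its arguments are lists of equal length, an entry for each row: "dp": the shift along the tool's x, y, z in units of 0.25 m (1.0 is 0.25 m), a list of three; "turn": the turn, a rotation vector about the tool's x, y, z in units of 30 degrees (1.0 is 30 degrees), a list of three; "jaw": the opening, from 0 (shut) to 1 (fully open). A call has 1 to 5 rows; each row is the pose to reach, as a shift and turn from the pose commanded when the call began, along the tool's axes at that moment; what a row does not reach only later rows make up. A row lasts 1/8 s, in which the tool goes at most 62.5 mm and 10.7 degrees, less where a joint would pass 70% of its speed; a pose out of reach is approached as far as the arm can. A call with a number of a shift or a turn outside -1 to 1 is refused whole. A call with a gripper value outside its range is refused whole. The fingers move at their own pace and stop on an object; the grip force is fixed at half the most. Time passes only in rows, so rows that repeat a pose let the fingers close. It gives the time, the measured TCP pose, the force, the opening and the grip force at its end, in the units of the state.
- get_obs(): the state, without advancing time (a new reading comes with each control period).
- camera(name): name is "scene" or "top" or "wrist"; returns the picture (384x512x3 uint8, blue, green, red); there is no depth.
- get_calibration(name): a dict with "camera_matrix" (3x3 intrinsics, pixels), "R" (3x3) and "t" (3): a world point X has camera coordinates R X + t; the wrist camera has in their place "mount" (4x4, takes a point from camera to tool coordinates, whose origin is the TCP and whose axes are the flange's). Camera axes: x right, y down, z forward; pixel columns grow to the right and rows downward; lengths in m; the calibration is good to about 2 mm. A picture is of the moment at which its call begins: read the wrist's pose just before it. get_calibration takes no time and is no camera call.
- hand_in(): hands the job in; it is judged then, once.
The state is a dict: "time_s": time; "q": joint angles; "dq": joint speeds; "joint_efforts": joint torques, N m; "eef_pos": TCP position; "eef_rot": TCP orientation; "wrist_force": force on the tool from outside, world axes, zero at the start; "torque": the same for the moment, N m; "opening": opening from 0.0 (shut) to 1.0 (fully open); "grasp_force": force on a finger pad.
Only numpy, scipy, OpenCV 4.12 (cv2) and the standard library are available. Lean on these libraries where they do the work, as an engineer would, in place of code of your own. Each camera call takes 0.05 s, during which the arm holds its last target. There are 200 camera calls.

## Working session

There is one attempt and no reset: what is moved stays moved. The work goes in short steps, Python scripts to look and compute and a tool call to move; the robot and the scene stay as the last step left them, time stands still between calls to the robot, and variables do not carry over. Pictures are saved under pics/ and viewed, at most 14 in all, crops included, and the job is handed in when it is done.

Besides the shell and the picture viewer there is one more tool, called after "Call:" as a command line: name --argument value ..., lists and objects as JSON in quotes. arm_command: Moves the arm, as the interface text tells. Its arguments: {"type":"object","properties":{"dp":{"type":"array"},"turn":{"type":"array"},"jaw":{"type":"array"}},"required":["dp","turn","jaw"]}

```bash
mkdir -p pics
python3 - <<'E'
from bench import *
import cv2,numpy as np
o=get_obs();print({k:np.round(v,3).tolist() for k,v in o.items()})
for n in("top","scene"):
    cv2.imwrite(f"pics/{n}0.png",cv2.resize(camera(n),(800,600),interpolation=cv2.INTER_CUBIC))
for n in("top","scene","wrist"):
    print(n,{k:np.round(v,4).tolist() for k,v in get_calibration(n).items()})
E
```

```text
{'time_s': 0.0, 'q': [0.989, 0.182, 1.608, -0.0, 1.354, -0.206], 'dq': [-0.001, -0.001, 0.001, 0.0, -0.001, -0.001], 'joint_efforts': [0.001, -44.488, -35.133, -0.001, 0.009, -0.0], 'eef_pos': [0.211, 0.534, 0.201], 'eef_rot': [-0.0, 0.187, 0.982, -0.001], 'wrist_force': [0.28, -0.139, 0.186], 'torque': [-0.02, 0.042, -0.037], 'grasp_force': 0.0, 'opening': 1.001}
top {'camera_matrix': [[487.3172, 0.0, 264.1638], [0.0, 487.3172, 180.322], [0.0, 0.0, 1.0]], 'R': [[-0.0253, -0.9995, -0.0211], [-0.9936, 0.0274, -0.11], [0.1105, 0.0182, -0.9937]], 't': [0.24, 0.5861, 1.3974]}
scene {'camera_matrix': [[420.283, 0.0, 252.0498], [0.0, 420.283, 195.6399], [0.0, 0.0, 1.0]], 'R': [[-0.8961, -0.4438, 0.0087], [-0.3439, 0.6817, -0.6458], [0.2806, -0.5817, -0.7635]], 't': [0.6131, 0.0678, 1.0833]}
wrist {'camera_matrix': [[328.9641, 0.0, 254.2226], [0.0, 328.9641, 189.0248], [0.0, 0.0, 1.0]], 'mount': [[-0.0002, -0.9469, -0.3214, 0.083], [1.0, -0.0006, 0.001, 0.0004], [-0.0011, -0.3214, 0.9469, -0.1722], [0.0, 0.0, 0.0, 1.0]]}
```

View pics/top0.png

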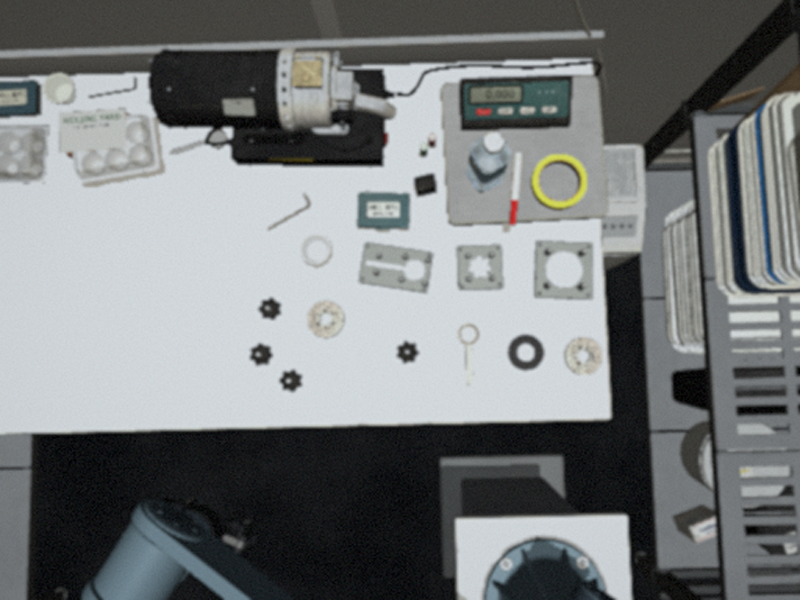

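View pics/scene0.png

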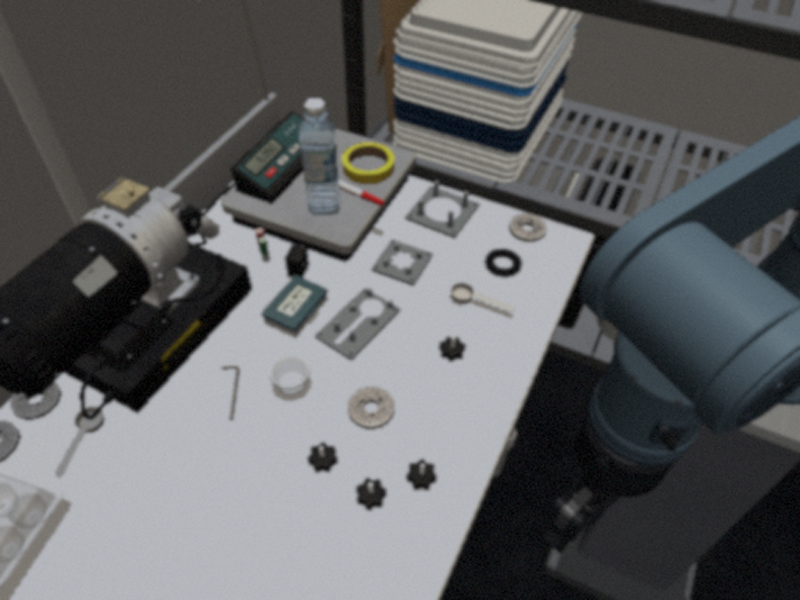

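Top view (800x600): discs at (326,319) and (583,356), spacer (525,352), scoop bowl (469,335) with its handle end (468,384). The nests are burr (563,269), knob (480,268) and scoop (397,268, bowl to the right). 
Star knob candidates: (407,352), (270,308), (261,354), (291,380). The base is at about (545,580), so (407,352) is nearest. I'll confirm in an enlarged crop.

```bash
cat > h.py <<'E'
from bench import *
import cv2,numpy as np
from scipy.spatial.transform import Rotation as Ro
def w(name,u,v,z,obs=None):
    c=get_calibration(name);K=c["camera_matrix"]
    d=np.linalg.solve(K,[u,v,1.])
    if name=="wrist":
        q=obs["eef_rot"];R=Ro.from_quat([q[1],q[2],q[3],q[0]]).as_matrix()
        M=np.array(c["mount"]);d=R@M[:3,:3]@d;o=np.array(obs["eef_pos"])+R@M[:3,3]
    else:
        R=np.array(c["R"]);o=-R.T@np.array(c["t"]);d=R.T@d
    return o+d*(z-o[2])/d[2]
def rel(x,y,z,yaw=None):
    """rows units to TCP target; yaw = world direction of the finger line (deg)"""
    o=get_obs();q=o["eef_rot"];R=Ro.from_quat([q[1],q[2],q[3],q[0]])
    d=R.inv().apply(np.array([x,y,z])-o["eef_pos"])/.25
    t=None
    if yaw is not None:
        a=np.deg2rad(yaw);best=None
        for s in(0,np.pi):
            Y=np.array([np.cos(a+s),np.sin(a+s),0]);Z=np.array([0,0,-1.]);X=np.cross(Y,Z)
            r=(R.inv()*Ro.from_matrix(np.c_[X,Y,Z])).as_rotvec()
            if best is None or np.linalg.norm(r)<np.linalg.norm(best):best=r
        t=np.round(np.rad2deg(best)/30,3)
    return np.round(d,3),t
E
python3 - <<'E'
from h import *
im=camera("top");cv2.imwrite("pics/t1.png",cv2.resize(im[140:260,160:400],(800,400),interpolation=cv2.INTER_CUBIC))
for n,u,v,z in [("discL",326,319,.01),("discR",583,356,.01),("ring",525,352,.008),("knob",407,352,.016),("k2",270,308,.016),("k3",261,354,.016),("k4",291,380,.016),("bowl",469,335,.016),("hend",468,384,.016),("burr",563,269,.008),("knobn",480,268,.008),("scoopn",397,268,.008)]:
    p=w("top",u/1.5625,v/1.5625,z);print(n,p.round(3),np.hypot(p[0],p[1]).round(3))
E
```

```text
discL [0.528 0.392 0.01 ] 0.658
discR [ 0.445 -0.092  0.01 ] 0.455
ring [0.456 0.016 0.008] 0.456
knob [0.461 0.239 0.016] 0.52
k2 [0.552 0.498 0.016] 0.743
k3 [0.465 0.516 0.016] 0.694
k4 [0.414 0.459 0.016] 0.618
bowl [0.49  0.121 0.016] 0.505
hend [0.399 0.126 0.016] 0.418
burr [ 0.612 -0.063  0.008] 0.615
knobn [0.618 0.095 0.008] 0.626
scoopn [0.623 0.255 0.008] 0.673
```

View pics/t1.png

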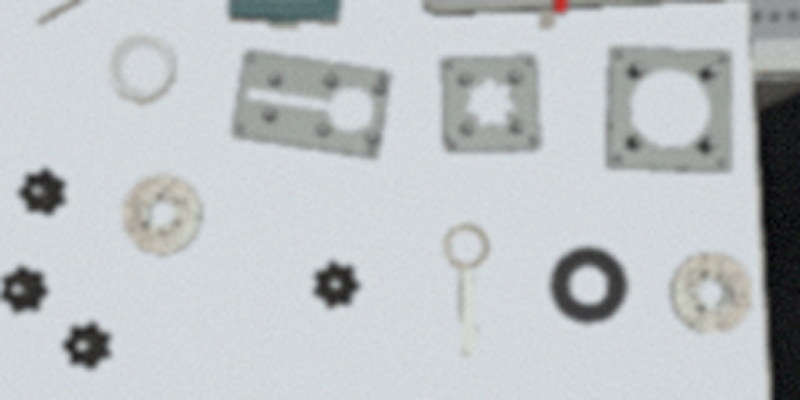

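The knob meant is at (335,285) in the crop: single, and 0.52 m from the base against at least 0.62 m for the other three. The crop also shows the nest corners clearly.

Run:
```python
from h import *
s=10/3
def W(u,v,z):return w("top",(u+.5)/s+160-.5,(v+.5)/s+140-.5,z)
for n,P in {"scoopn":[(247,50),(390,72),(378,157),(233,136)],"burr":[(608,47),(731,52),(730,170),(606,166)],"knobn":[(442,57),(537,56),(541,150),(444,151)]}.items():
    Q=np.array([W(*p,.008) for p in P])[:,:2]
    e=Q[0]-Q[1]+Q[3]-Q[2];f=Q[0]-Q[3]+Q[1]-Q[2]
    print(n,Q.mean(0).round(4),"lr-edge dir",np.rad2deg(np.arctan2(e[1],e[0])).round(1),"ud",np.rad2deg(np.arctan2(f[1],f[0])).round(1),np.linalg.norm(e)/2,np.linalg.norm(f)/2)
for n,u,v,z in [("discL",162,214,.008),("discR",711,292,.008),("ring",589,285,.006),("knob",336,285,.012),("bowl",466,246,.016),("hend",465,354,.016),("silh burr",670,107,.008),("silh knob",491,103,.008),("silh bowl",351,108,.008)]:print(n,W(u,v,z).round(4))
print(rel(.445,-.09,.15,90))
```

```text
scoopn [0.6251 0.2571] lr-edge dir 79.8 ud -9.9 0.13136472976389557 0.078476989288395
burr [ 0.6117 -0.0627] lr-edge dir 86.3 ud -3.4 0.1102505550396193 0.10710831446261027
knobn [0.6208 0.0961] lr-edge dir 89.0 ud -0.2 0.08614135695790501 0.08520530509857405
discL [0.5292 0.3937 0.008 ]
discR [ 0.4472 -0.0923  0.008 ]
ring [0.4561 0.0148 0.006 ]
knob [0.4618 0.2392 0.012 ]
bowl [0.4931 0.1231 0.016 ]
hend [0.3984 0.1272 0.016 ]
silh burr [ 0.613 -0.064  0.008]
silh knob [0.6211 0.096  0.008 ]
silh bowl [0.6201 0.2219 0.008 ]
(array([-1.788, -1.98 ,  0.207]), array([-0.002, -0.001, -0.718]))
```

Call:
arm_command --dp '[[-0.9,-1,0],[-0.9,-1,0],[-0.9,-1,0],[-0.9,-1,0],[-0.9,-1,0]]' --turn '[[0,0,0],[0,0,0],[0,0,0],[0,0,0],[0,0,0]]' --jaw '[1,1,1,1,1]'

```text
time_s: 0.78
eef_pos: [0.3204, 0.2403, 0.2019]
eef_rot: [0.0, 0.186, 0.982, 0.0]
wrist_force: [0.7, -0.1, 0.4]
opening: 0.998
grasp_force: 0.0
```

Call:
arm_command --dp '[[-0.8,-0.9,0],[-0.8,-0.9,0],[-0.8,-0.9,0],[-0.8,-0.9,0],[-0.8,-0.9,0]]' --turn '[[0,0,-0.6],[0,0,-0.6],[0,0,-0.6],[0,0,-0.6],[0,0,-0.6]]' --jaw '[1,1,1,1,1]'

```text
time_s: 1.4
eef_pos: [0.4196, -0.0303, 0.2021]
eef_rot: [0.0, 0.031, 1.0, -0.0]
wrist_force: [0.7, -0.4, 0.6]
opening: 1.0
grasp_force: 0.0
```

Run:
```python
from h import *
print(get_obs()["eef_pos"],get_obs()["q"],rel(.447,-.092,.12,86.5))
```

```text
[ 0.41960529 -0.03031063  0.20205263] [-3.56153438e-01 -1.85177097e-01  1.97191733e+00  2.82178121e-04
  1.35401245e+00 -1.86500500e+00] (array([-0.124, -0.239,  0.328]), array([ 0.   ,  0.002, -0.002]))
```

Call:
arm_command --dp '[[-0.12,-0.24,0.2],[-0.12,-0.24,0.2],[-0.12,-0.24,0.2]]' --turn '[[0,0,0],[0,0,0],[0,0,0]]' --jaw '[1,1,1]'

```text
time_s: 1.78
eef_pos: [0.4446, -0.0905, 0.1506]
eef_rot: [-0.002, 0.032, 0.999, 0.001]
wrist_force: [0.3, 0.1, 0.0]
opening: 1.005
grasp_force: 0.0
```

```bash
cat >> h.py <<'E'
def snap(f):
    o=get_obs();cv2.imwrite(f"pics/{f}.png",cv2.resize(camera("wrist"),(800,600),interpolation=cv2.INTER_CUBIC))
    np.savez(f"{f}.npz",**{k:np.array(o[k]) for k in("eef_pos","eef_rot")});print(o["eef_pos"].round(4) if hasattr(o["eef_pos"],"round") else o["eef_pos"])
def ww(f,u,v,z):return w("wrist",(u+.5)/1.5625-.5,(v+.5)/1.5625-.5,z,np.load(f"{f}.npz")).round(4)
E
python3 -c "
from h import *
snap('w1')"
```

```text
[ 0.4446 -0.0905  0.1506]
```

View pics/w1.png

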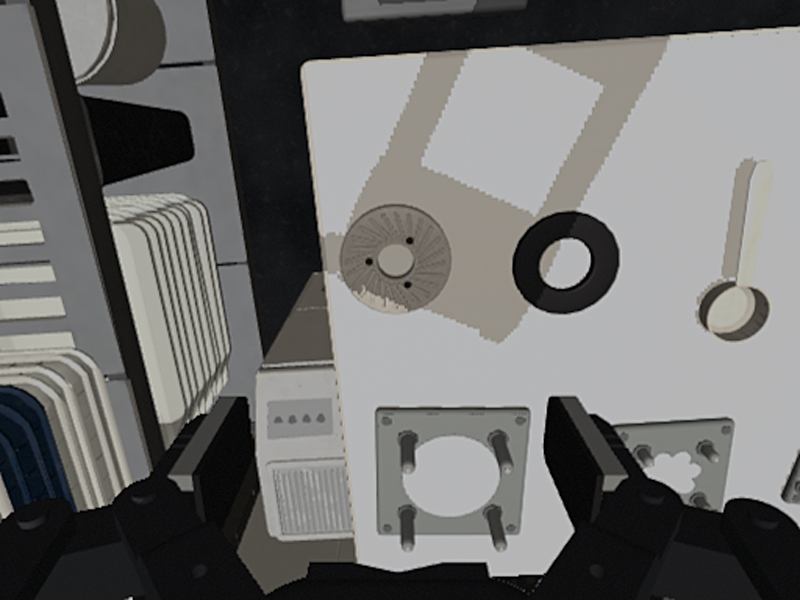

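The wrist view shows the disc centred at (396,259), the spacer at (566,262), the scoop bowl rim at (734,310) with its handle end at (760,163), and the burr-nest silhouette at (451,476).

Run:
```python
from h import *
for n,u,v,z in [("disc",396,258,.0095),("ring",566,262,.007),("bowl",734,310,.016),("hend",761,162,.016),("silh",451,476,.008),("c",377,408,.008),("c",529,407,.008),("c",523,534,.008),("c",379,534,.008)]:print(n,ww("w1",u,v,z))
print(rel(.447,-.092,.03,86.5))
```

```text
disc [ 0.4428 -0.0905  0.0095]
ring [0.453  0.0171 0.007 ]
bowl [0.4891 0.1223 0.016 ]
hend [0.3976 0.1248 0.016 ]
silh [ 0.61  -0.061  0.008]
c [ 0.5499 -0.1107  0.008 ]
c [ 0.556  -0.0048  0.008 ]
c [ 0.6669 -0.0075  0.008 ]
c [ 0.6595 -0.1177  0.008 ]
(array([-0.01 , -0.009,  0.486]), array([ 0.002, -0.003, -0.003]))
```

Call:
arm_command --dp '[[0,-0.004,0.25],[0,-0.004,0.48],[0,-0.004,0.55],[0,-0.004,0.58],[0,-0.004,0.58]]' --turn '[[0,0,0],[0,0,0],[0,0,0],[0,0,0],[0,0,0]]' --jaw '[1,1,1,1,1]'

```text
time_s: 2.45
eef_pos: [0.4462, -0.0906, 0.0078]
eef_rot: [0.001, 0.03, 1.0, -0.0]
wrist_force: [0.0, 0.2, 0.7]
opening: 0.997
grasp_force: 0.0
```

```bash
python3 -c "
from h import *
snap('w2')
print(rel(.445,-.0915,.0,86.5))"
```

```text
[ 0.4462 -0.0906  0.0078]
(array([ 0.006, -0.002,  0.033]), array([-0.002,  0.004,  0.001]))
```

View pics/w2.png

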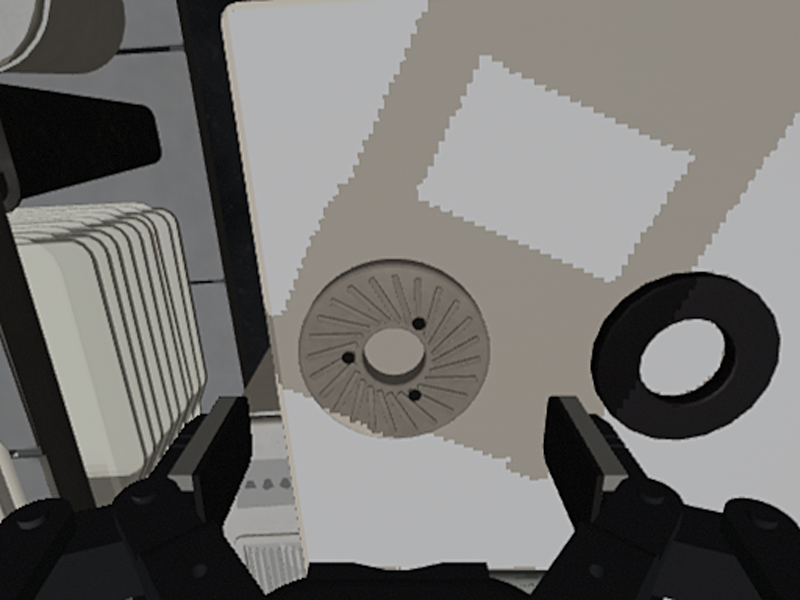

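The disc is at (395,350), centred between the open fingers, and the spacer is clear at (685,355). I'll probe for the table in small steps.

Call:
arm_command --dp '[[0.004,0,0.01],[0.004,0,0.02],[0.004,0,0.03],[0.004,0,0.03]]' --turn '[[0,0,0],[0,0,0],[0,0,0],[0,0,0]]' --jaw '[1,1,1,1]'

```text
time_s: 3.0
eef_pos: [0.4443, -0.0909, -0.0008]
eef_rot: [-0.0, 0.031, 1.0, 0.0]
wrist_force: [0.3, 0.9, -0.5]
opening: 1.004
grasp_force: 0.0
```

Call:
arm_command --dp '[[0,0,0.006],[0,0,0.012],[0,0,0.012]]' --turn '[[0,0,0],[0,0,0],[0,0,0]]' --jaw '[1,1,1]'

```text
time_s: 3.38
eef_pos: [0.4443, -0.0909, -0.0038]
eef_rot: [-0.0, 0.031, 1.0, 0.0]
wrist_force: [-0.5, -0.6, 0.5]
opening: 1.001
grasp_force: 0.0
```

Call:
arm_command --dp '[[0,0,0.009],[0,0,0.009],[0,0,0.009],[0,0,0.009],[0,0,0.009]]' --turn '[[0,0,0],[0,0,0],[0,0,0],[0,0,0],[0,0,0]]' --jaw '[1,0.7,0.7,0.7,0.7]'

```text
time_s: 4.0
eef_pos: [0.4445, -0.091, -0.0058]
eef_rot: [0.0, 0.031, 1.0, -0.0]
wrist_force: [0.2, -0.3, -0.6]
opening: 0.697
grasp_force: 0.0
```

```bash
python3 -c "
from h import *
snap('w3')"
```

```text
[ 0.4445 -0.091  -0.0058]
```

View pics/w3.png

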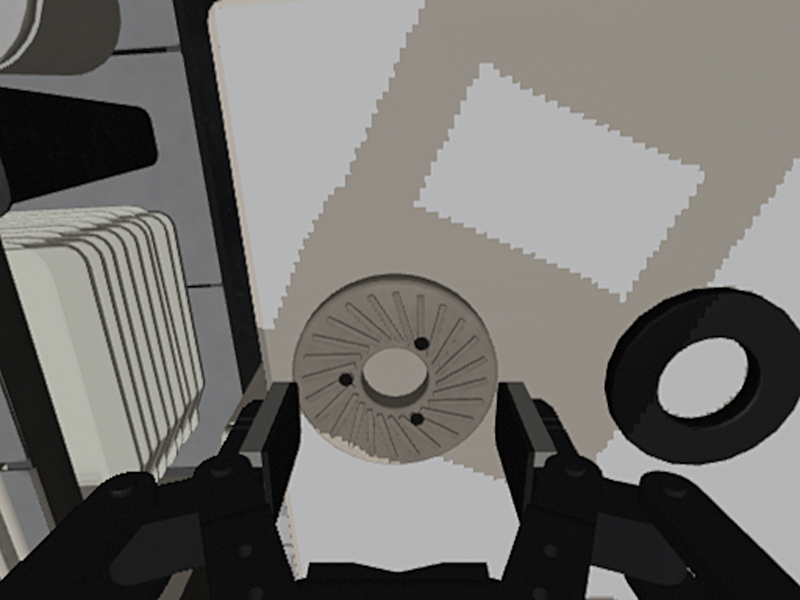

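The finger edges at (298,385) and (498,385) are in line with the disc rim, and there is no force yet. I'll close a bit more to tell whether the pads are beside the disc or above it.

Call:
arm_command --dp '[[0,0,0],[0,0,0],[0,0,0]]' --turn '[[0,0,0],[0,0,0],[0,0,0]]' --jaw '[0.62,0.62,0.62]'

```text
time_s: 4.42
eef_pos: [0.4445, -0.091, -0.0059]
eef_rot: [0.0, 0.031, 1.0, -0.0]
wrist_force: [-0.1, 0.8, -0.1]
opening: 0.619
grasp_force: 0.0
```

The pads pass above the disc, so the real fingertips end well behind the reported TCP, at about 40 mm by the picture. I'll open and go down carefully, watching the force.

Call:
arm_command --dp '[[0,0,0],[0,0,0.01],[0,0,0.02],[0,0,0.03],[0,0,0.03]]' --turn '[[0,0,0],[0,0,0],[0,0,0],[0,0,0],[0,0,0]]' --jaw '[1,1,1,1,1]'

```text
time_s: 5.05
eef_pos: [0.4442, -0.0908, -0.0137]
eef_rot: [-0.0, 0.031, 1.0, 0.0]
wrist_force: [0.8, -0.0, 0.4]
opening: 0.998
grasp_force: 0.0
```

Call:
arm_command --dp '[[0,0,0.006],[0,0,0.012],[0,0,0.012]]' --turn '[[0,0,0],[0,0,0],[0,0,0]]' --jaw '[1,1,1]'

```text
time_s: 5.42
eef_pos: [0.4444, -0.0909, -0.0165]
eef_rot: [-0.0, 0.031, 1.0, 0.0]
wrist_force: [-0.3, 0.9, -0.0]
opening: 1.002
grasp_force: 0.0
```

Call:
arm_command --dp '[[0,0,0.006],[0,0,0.012],[0,0,0.012]]' --turn '[[0,0,0],[0,0,0],[0,0,0]]' --jaw '[1,1,1]'

```text
time_s: 5.8
eef_pos: [0.4443, -0.0909, -0.0195]
eef_rot: [-0.0, 0.031, 1.0, 0.0]
wrist_force: [-0.8, 0.7, 0.5]
opening: 0.999
grasp_force: 0.0
```

Call:
arm_command --dp '[[0,0,0.006],[0,0,0.012],[0,0,0.012]]' --turn '[[0,0,0],[0,0,0],[0,0,0]]' --jaw '[1,1,1]'

```text
time_s: 6.18
eef_pos: [0.4443, -0.0909, -0.0225]
eef_rot: [-0.0, 0.031, 1.0, 0.0]
wrist_force: [0.4, 0.8, 0.4]
opening: 1.001
grasp_force: 0.0
```

Call:
arm_command --dp '[[0,0,0.008],[0,0,0.016],[0,0,0.024],[0,0,0.028],[0,0,0.028]]' --turn '[[0,0,0],[0,0,0],[0,0,0],[0,0,0],[0,0,0]]' --jaw '[1,1,1,1,1]'

```text
time_s: 6.8
eef_pos: [0.4444, -0.0909, -0.0295]
eef_rot: [-0.0, 0.031, 1.0, 0.0]
wrist_force: [0.1, -0.2, -0.6]
opening: 1.001
grasp_force: 0.0
```

Call:
arm_command --dp '[[0,0,0],[0,0,0],[0,0,0],[0,0,0]]' --turn '[[0,0,0],[0,0,0],[0,0,0],[0,0,0]]' --jaw '[0.76,0.76,0.76,0.76]'

```text
time_s: 7.3
eef_pos: [0.4446, -0.0912, -0.0287]
eef_rot: [0.0, 0.031, 1.0, -0.0]
wrist_force: [-2.8, 0.4, 7.2]
opening: 0.764
grasp_force: 31.5
```

```bash
python3 -c "
from h import *
snap('w4')"
```

```text
[ 0.4446 -0.0912 -0.0287]
```

View pics/w4.png

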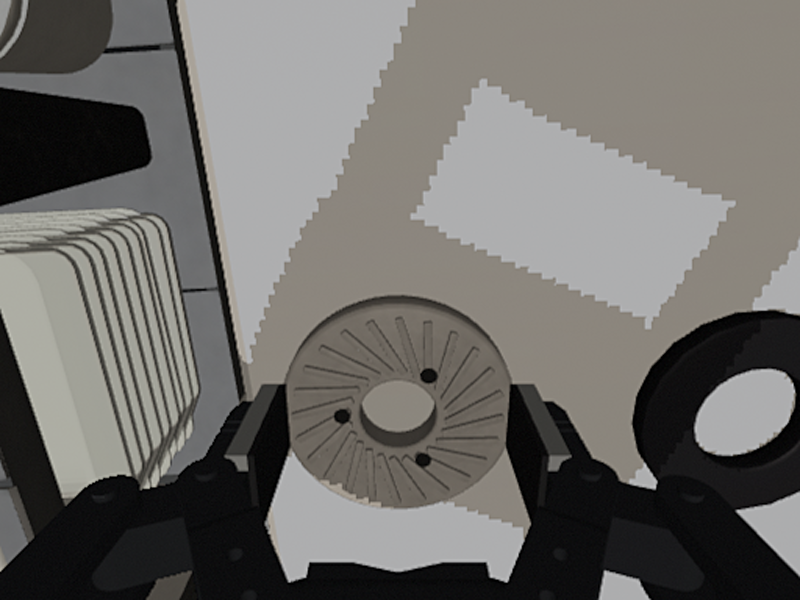

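The pads at (288,390) and (510,390) only bear on the disc's upper edge (0.764 is 65 mm, with 7 N upward). I'll open and go lower.

Call:
arm_command --dp '[[0,0,0],[0,0,0],[0,0,0.01],[0,0,0.018],[0,0,0.018]]' --turn '[[0,0,0],[0,0,0],[0,0,0],[0,0,0],[0,0,0]]' --jaw '[1,1,1,1,1]'

```text
time_s: 7.98
eef_pos: [0.4442, -0.0908, -0.0342]
eef_rot: [-0.0, 0.031, 1.0, 0.0]
wrist_force: [1.3, -0.3, 1.0]
opening: 1.001
grasp_force: 0.0
```

Call:
arm_command --dp '[[0,0,0.005],[0,0,0.009],[0,0,0.009]]' --turn '[[0,0,0],[0,0,0],[0,0,0]]' --jaw '[1,1,1]'

```text
time_s: 8.35
eef_pos: [0.4444, -0.0909, -0.0362]
eef_rot: [-0.0, 0.031, 1.0, 0.0]
wrist_force: [0.1, -0.2, -0.0]
opening: 1.001
grasp_force: 0.0
```

Call:
arm_command --dp '[[0,0,0],[0,0,0],[0,0,0],[0,0,0]]' --turn '[[0,0,0],[0,0,0],[0,0,0],[0,0,0]]' --jaw '[0.7,0.7,0.7,0.7]'

```text
time_s: 8.85
eef_pos: [0.4445, -0.0911, -0.0352]
eef_rot: [-0.0, 0.031, 1.0, -0.0]
wrist_force: [-4.8, 0.0, 12.5]
opening: 0.77
grasp_force: 63.8
```

It is gripping now: 64 N, stopped at 0.77. I'll lift.

Call:
arm_command --dp '[[0,0,-0.1],[0,0,-0.25],[0,0,-0.32],[0,0,-0.32]]' --turn '[[0,0,0],[0,0,0],[0,0,0],[0,0,0]]' --jaw '[0.7,0.7,0.7,0.7]'

```text
time_s: 9.35
eef_pos: [0.4455, -0.0914, 0.0451]
eef_rot: [0.001, 0.031, 1.0, -0.001]
wrist_force: [0.7, -0.8, -1.4]
opening: 0.773
grasp_force: 69.4
```

```bash
python3 -c "
from h import *
snap('w5');print(rel(.4445+.166,-.062,.045,86.5))"
```

```text
[ 0.4455 -0.0914  0.0451]
(array([-0.655,  0.157, -0.004]), array([-0.001,  0.001, -0.001]))
```

View pics/w5.png

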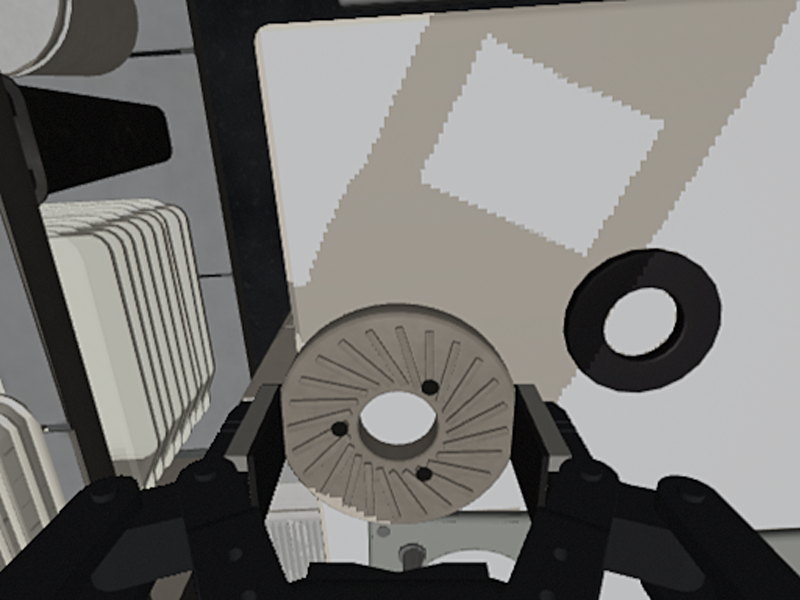

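The disc is held level and clear (hole at (398,417)); next, over the nest.

Call:
arm_command --dp '[[-0.25,0.05,-0.02],[-0.5,0.11,-0.02],[-0.65,0.157,-0.02],[-0.65,0.157,-0.02],[-0.65,0.157,-0.02]]' --turn '[[0,0,0],[0,0,0],[0,0,0],[0,0,0],[0,0,0]]' --jaw '[0.7,0.7,0.7,0.7,0.7]'

```text
time_s: 10.02
eef_pos: [0.6071, -0.0613, 0.0467]
eef_rot: [-0.002, 0.031, 1.0, 0.0]
wrist_force: [-0.7, -0.6, -1.6]
opening: 0.773
grasp_force: 69.4
```

```bash
python3 -c "
from h import *
snap('w6');print(rel(.6105,-.062,-.0262,86.5))"
```

```text
[ 0.6071 -0.0613  0.0467]
(array([-0.015, -0.001,  0.293]), array([ 0.001, -0.007, -0.001]))
```

View pics/w6.png

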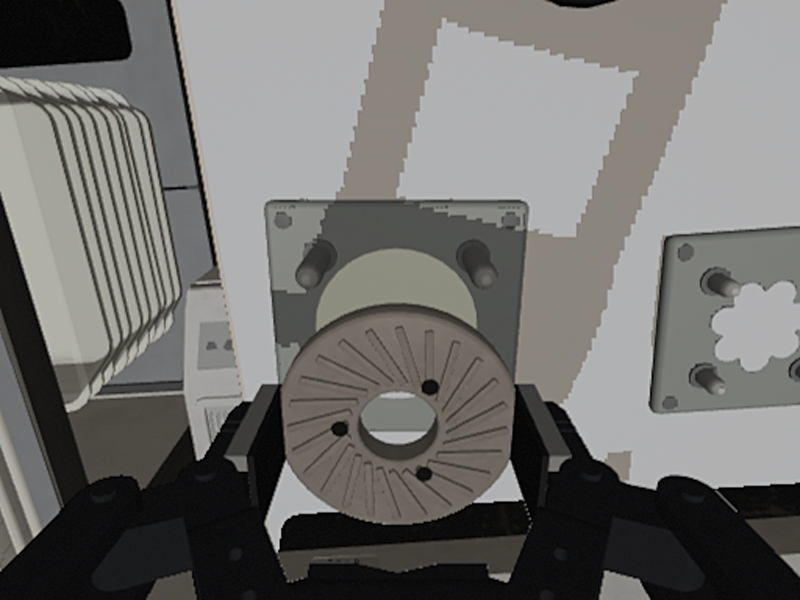

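The disc is over the nest. The near pin tops are at (309,281) and (487,280), the plate's near corners at (266,203) and (526,202), and the disc hole at (398,417).

Run:
```python
from h import *
a,b=ww("w6",309,281,.044),ww("w6",487,280,.044);c,d=ww("w6",266,203,.008),ww("w6",526,202,.008)
n=np.array([np.cos(np.deg2rad(-3.5)),np.sin(np.deg2rad(-3.5))])
print(a,b,np.linalg.norm(a-b),(a+b)[:2]/2+.0322*n);print(c,d,np.linalg.norm(c-d),(c+d)[:2]/2+.055*n)
z=.0467+.0352+.0105
l,r,t,bm=(ww("w6",*p,z) for p in((283,420),(515,420),(399,312),(399,520)))
print("disc",(l+r)/2,(t+bm)/2,np.linalg.norm(l-r),ww("w6",399,418,z))
```

```text
[ 0.5762 -0.0903  0.044 ] [ 0.5798 -0.0271  0.044 ] 0.06330244860982867 [ 0.61013994 -0.06066576]
[ 0.5526 -0.1111  0.008 ] [ 0.5587 -0.005   0.008 ] 0.10627520877420095 [ 0.61054741 -0.06140767]
disc [ 0.60455 -0.06015  0.0924 ] [ 0.60575 -0.06025  0.0924 ] 0.06562819516031201 [ 0.6039 -0.0601  0.0924]
```

Call:
arm_command --dp '[[-0.014,-0.001,0.02],[-0.014,-0.001,0.06],[-0.014,-0.001,0.12],[-0.014,-0.001,0.17],[-0.014,-0.001,0.2]]' --turn '[[0,0,0],[0,0,0],[0,0,0],[0,0,0],[0,0,0]]' --jaw '[0.7,0.7,0.7,0.7,0.7]'

```text
time_s: 10.7
eef_pos: [0.6117, -0.062, -0.0027]
eef_rot: [-0.001, 0.031, 1.0, 0.0]
wrist_force: [-0.1, 0.9, -1.5]
opening: 0.769
grasp_force: 69.4
```

```bash
python3 -c "
from h import *
print(get_obs()['wrist_force'],rel(.6105,-.062,-.0262,86.5))"
```

```text
[-0.08938401  0.85836818 -1.47867489] (array([ 0.005, -0.   ,  0.094]), array([ 0.001, -0.004, -0.001]))
```

Call:
arm_command --dp '[[0.003,0,0.04],[0.003,0,0.07],[0.003,0,0.09],[0.003,0,0.094],[0.003,0,0.094]]' --turn '[[0,0,0],[0,0,0],[0,0,0],[0,0,0],[0,0,0]]' --jaw '[0.7,0.7,0.7,0.7,0.7]'

```text
time_s: 11.32
eef_pos: [0.612, -0.0622, -0.0244]
eef_rot: [0.0, 0.031, 1.0, -0.0]
wrist_force: [0.9, 0.3, -1.5]
opening: 0.767
grasp_force: 69.4
```

Call:
arm_command --dp '[[0,0,0.004],[0,0,0.004]]' --turn '[[0,0,0],[0,0,0]]' --jaw '[0.7,0.7]'

```text
time_s: 11.58
eef_pos: [0.612, -0.0622, -0.0254]
eef_rot: [0.0, 0.031, 1.0, -0.0]
wrist_force: [0.5, 0.3, -1.8]
opening: 0.771
grasp_force: 69.4
```

Call:
arm_command --dp '[[0.004,0,0.004],[0.004,0,0.007],[0.004,0,0.007]]' --turn '[[0,0,0],[0,0,0],[0,0,0]]' --jaw '[0.7,0.7,0.7]'

```text
time_s: 11.95
eef_pos: [0.6107, -0.0621, -0.0271]
eef_rot: [-0.0, 0.031, 1.0, -0.0]
wrist_force: [-2.2, 0.6, 2.7]
opening: 0.766
grasp_force: 69.9
```

Call:
arm_command --dp '[[0,0,0],[0,0,0],[0,0,0],[0,0,-0.15],[0,0,-0.4]]' --turn '[[0,0,0],[0,0,0],[0,0,0],[0,0,0],[0,0,0]]' --jaw '[1,1,1,1,1]'

```text
time_s: 12.58
eef_pos: [0.6085, -0.0615, 0.071]
eef_rot: [-0.003, 0.031, 1.0, 0.001]
wrist_force: [1.7, 0.2, -0.3]
opening: 0.998
grasp_force: 0.0
```

```bash
python3 -c "
from h import *
print(get_obs()['eef_pos'],rel(.4535,.016,.08,86.5))"
```

```text
[ 0.60849737 -0.06153297  0.0710051 ] (array([ 0.638,  0.271, -0.032]), array([ 0.003, -0.011, -0.001]))
```

Call:
arm_command --dp '[[0.22,0.09,0],[0.44,0.18,0],[0.636,0.271,0],[0.636,0.271,0],[0.636,0.271,0]]' --turn '[[0,0,0],[0,0,0],[0,0,0],[0,0,0],[0,0,0]]' --jaw '[1,1,1,1,1]'

```text
time_s: 13.2
eef_pos: [0.4575, 0.015, 0.0734]
eef_rot: [0.001, 0.031, 1.0, -0.0]
wrist_force: [0.3, -0.8, -0.5]
opening: 1.0
grasp_force: 0.0
```

```bash
python3 -c "
from h import *
print(get_obs()['eef_pos'],rel(.454,.016,-.0355,86.5))"
```

```text
[0.45750256 0.01502455 0.07339915] (array([0.015, 0.003, 0.436]), array([-0.001,  0.005, -0.   ]))
```

Call:
arm_command --dp '[[0.009,0.003,0.2],[0.009,0.003,0.36],[0.009,0.003,0.42],[0.009,0.003,0.435],[0.009,0.003,0.435]]' --turn '[[0,0,0],[0,0,0],[0,0,0],[0,0,0],[0,0,0]]' --jaw '[1,1,1,1,1]'

```text
time_s: 13.82
eef_pos: [0.4555, 0.0157, -0.0352]
eef_rot: [0.001, 0.031, 1.0, -0.0]
wrist_force: [-0.1, 0.4, 0.4]
opening: 0.999
grasp_force: 0.0
```

Call:
arm_command --dp '[[0,0,0],[0,0,0],[0,0,0],[0,0,0],[0,0,0]]' --turn '[[0,0,0],[0,0,0],[0,0,0],[0,0,0],[0,0,0]]' --jaw '[1,0.65,0.65,0.65,0.65]'

```text
time_s: 14.45
eef_pos: [0.455, 0.016, -0.0345]
eef_rot: [0.001, 0.03, 1.0, -0.0]
wrist_force: [-5.1, 1.0, 14.7]
opening: 0.749
grasp_force: 62.5
```

Call:
arm_command --dp '[[0,0,-0.1],[0,0,-0.25],[0,0,-0.33],[0,0,-0.33],[0,0,-0.33]]' --turn '[[0,0,0],[0,0,0],[0,0,0],[0,0,0],[0,0,0]]' --jaw '[0.65,0.65,0.65,0.65,0.65]'

```text
time_s: 15.08
eef_pos: [0.4535, 0.0163, 0.0458]
eef_rot: [-0.0, 0.031, 1.0, 0.0]
wrist_force: [-0.1, 0.6, -0.6]
opening: 0.753
grasp_force: 67.2
```

```bash
python3 -c "
from h import *
print(get_obs()['eef_pos'],rel(.6115,-.062,.05,86.5))"
```

```text
[0.45349378 0.01633553 0.0457585 ] (array([-0.65 , -0.274, -0.018]), array([ 0.   , -0.002, -0.001]))
```

Call:
arm_command --dp '[[-0.22,-0.09,-0.02],[-0.44,-0.18,-0.02],[-0.63,-0.27,-0.02],[-0.65,-0.274,-0.02],[-0.65,-0.274,-0.02]]' --turn '[[0,0,0],[0,0,0],[0,0,0],[0,0,0],[0,0,0]]' --jaw '[0.65,0.65,0.65,0.65,0.65]'

```text
time_s: 15.7
eef_pos: [0.6105, -0.0617, 0.0494]
eef_rot: [-0.002, 0.031, 1.0, 0.001]
wrist_force: [0.4, 0.3, -0.8]
opening: 0.75
grasp_force: 67.2
```

```bash
python3 -c "
from h import *
snap('w7');print(get_obs()['eef_pos'],rel(.6115,-.062,-.013,86.5))"
```

```text
[ 0.6105 -0.0617  0.0494]
[ 0.61013427 -0.06132316  0.04969958] (array([-0.007, -0.003,  0.251]), array([ 0.002, -0.007, -0.001]))
```

View pics/w7.png

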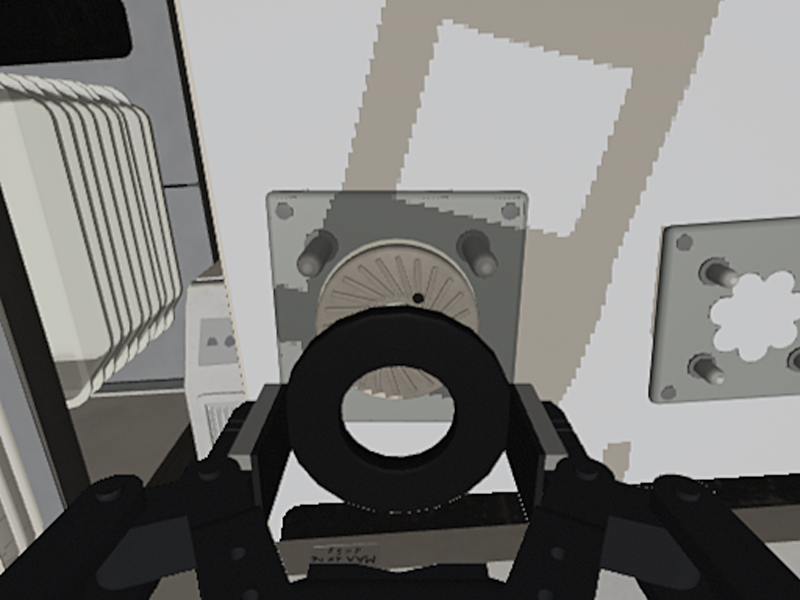

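The lower disc lies flat and centred in the nest at (397,320), and the ring is held level at (398,410). I'll lower the ring.

Call:
arm_command --dp '[[-0.004,0,0.05],[-0.004,0,0.12],[-0.004,0,0.19],[-0.004,0,0.24],[-0.004,0,0.25]]' --turn '[[0,0,0],[0,0,0],[0,0,0],[0,0,0],[0,0,0]]' --jaw '[0.65,0.65,0.65,0.65,0.65]'

```text
time_s: 16.38
eef_pos: [0.6119, -0.0619, -0.0128]
eef_rot: [-0.001, 0.031, 1.0, 0.0]
wrist_force: [-0.0, -0.9, -0.7]
opening: 0.749
grasp_force: 67.2
```

Call:
arm_command --dp '[[0,0,0.006],[0,0,0.01],[0,0,0.01]]' --turn '[[0,0,0],[0,0,0],[0,0,0]]' --jaw '[0.65,0.65,0.65]'

```text
time_s: 16.75
eef_pos: [0.6135, -0.0624, -0.0131]
eef_rot: [0.0, 0.031, 1.0, -0.0]
wrist_force: [-0.6, -0.9, -0.4]
opening: 0.749
grasp_force: 67.2
```

Call:
arm_command --dp '[[0.006,0,0.005],[0.006,0,0.01],[0.006,0,0.01]]' --turn '[[0,0,0],[0,0,0],[0,0,0]]' --jaw '[0.65,0.65,0.65]'

```text
time_s: 17.12
eef_pos: [0.6115, -0.0622, -0.0157]
eef_rot: [-0.0, 0.031, 1.0, -0.0]
wrist_force: [-1.9, -0.3, 5.0]
opening: 0.749
grasp_force: 67.6
```

Contact. I'll release and retreat, and then go to the left disc.

Call:
arm_command --dp '[[0,0,0],[0,0,0],[0,0,0],[0,0,-0.15],[0,0,-0.4]]' --turn '[[0,0,0],[0,0,0],[0,0,0],[0,0,0],[0,0,0]]' --jaw '[1,1,1,1,1]'

```text
time_s: 17.75
eef_pos: [0.6092, -0.0616, 0.0821]
eef_rot: [-0.003, 0.031, 1.0, 0.001]
wrist_force: [0.6, -0.9, 0.3]
opening: 1.001
grasp_force: 0.0
```

```bash
python3 -c "
from h import *
print(get_obs()['eef_pos'],rel(.528,.394,.08,86.5))"
```

```text
[ 0.60917035 -0.06155286  0.08212249] (array([0.437, 1.799, 0.014]), array([ 0.003, -0.012, -0.001]))
```

Call:
arm_command --dp '[[0.05,0.25,-0.1],[0.1,0.5,-0.1],[0.15,0.75,-0.1],[0.2,0.95,-0.1],[0.2,0.95,-0.1]]' --turn '[[0,0,0],[0,0,0],[0,0,0],[0,0,0],[0,0,0]]' --jaw '[1,1,1,1,1]'

```text
time_s: 18.38
eef_pos: [0.5748, 0.1822, 0.1088]
eef_rot: [-0.0, 0.028, 1.0, 0.0]
wrist_force: [0.6, -0.6, 0.5]
opening: 1.001
grasp_force: 0.0
```

Call:
arm_command --dp '[[0.06,0.24,0],[0.12,0.48,0],[0.2,0.75,0.03],[0.24,0.84,0.03],[0.24,0.84,0.03]]' --turn '[[0,0,0],[0,0,0],[0,0,0],[0,0,0],[0,0,0]]' --jaw '[1,1,1,1,1]'

```text
time_s: 19.0
eef_pos: [0.5285, 0.3926, 0.1009]
eef_rot: [-0.0, 0.029, 1.0, -0.0]
wrist_force: [-0.3, 0.3, -0.0]
opening: 1.0
grasp_force: 0.0
```

```bash
python3 -c "
from h import *
snap('w8');print(get_obs()['eef_pos'],get_obs()['q'],rel(.5265,.395,-.035,86.5))"
```

```text
[0.5285 0.3926 0.1009]
[0.52929235 0.39112328 0.10100629] [ 4.56748912e-01  4.58380274e-01  1.46312395e+00 -6.28256977e-04
  1.22059431e+00 -1.05359476e+00] (array([0.012, 0.015, 0.544]), array([-0.001, -0.   ,  0.002]))
```

View pics/w8.png

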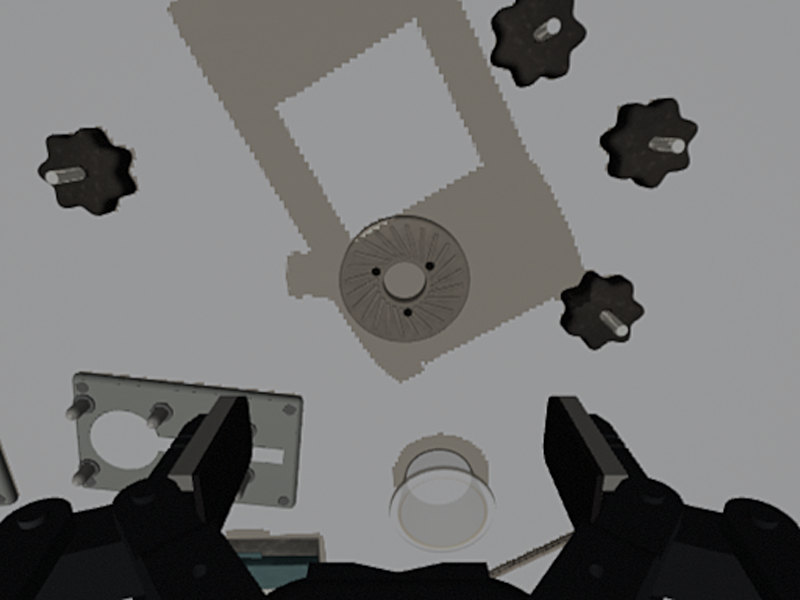

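Disc L is at (404,279), clear of the knob at (602,310) and the cup at (440,500). The knob meant is at (88,170).

Run:
```python
from h import *
print(ww("w8",404,278,.0095),ww("w8",90,168,.015),"sn corners",[ww("w8",*p,.008) for p in((77,375),(301,396),(295,506))],"cup",ww("w8",441,508,.034))
print(ww("w8",120,438,.008))
```

```text
[0.5254 0.3969 0.0095] [0.4586 0.2468 0.015 ] sn corners [array([0.5728, 0.2062, 0.008 ]), array([0.594, 0.333, 0.008]), array([0.672 , 0.3199, 0.008 ])] cup [0.6562 0.4106 0.034 ]
[0.6159 0.2211 0.008 ]
```

Call:
arm_command --dp '[[0.01,0.019,0.2],[0.01,0.019,0.38],[0.01,0.019,0.5],[0.01,0.019,0.535],[0.01,0.019,0.54]]' --turn '[[0,0,0],[0,0,0],[0,0,0],[0,0,0],[0,0,0]]' --jaw '[1,1,1,1,1]'

```text
time_s: 19.68
eef_pos: [0.5281, 0.3951, -0.0333]
eef_rot: [0.0, 0.032, 1.0, -0.0]
wrist_force: [0.2, 0.5, 0.9]
opening: 1.001
grasp_force: 0.0
```

Call:
arm_command --dp '[[0,0,0],[0,0,0]]' --turn '[[0,0,0],[0,0,0]]' --jaw '[1,1]'

```text
time_s: 19.92
eef_pos: [0.5284, 0.3966, -0.0319]
eef_rot: [0.001, 0.031, 1.0, 0.001]
wrist_force: [0.6, 0.0, -0.5]
opening: 1.003
grasp_force: 0.0
```

Call:
arm_command --dp '[[0.005,0,0.012],[0.005,0,0.012],[0.005,0,0.012],[0.005,0,0.012],[0.005,0,0.012]]' --turn '[[0,0,0],[0,0,0],[0,0,0],[0,0,0],[0,0,0]]' --jaw '[1,1,0.65,0.65,0.65]'

```text
time_s: 20.55
eef_pos: [0.5266, 0.3969, -0.0356]
eef_rot: [0.001, 0.031, 1.0, 0.0]
wrist_force: [-0.9, 0.4, 5.8]
opening: 0.763
grasp_force: 70.5
```

Call:
arm_command --dp '[[0,0,0],[0,0,0]]' --turn '[[0,0,0],[0,0,0]]' --jaw '[0.65,0.65]'

```text
time_s: 20.8
eef_pos: [0.5266, 0.3968, -0.0356]
eef_rot: [0.001, 0.031, 1.0, 0.0]
wrist_force: [-1.6, 0.9, 6.1]
opening: 0.76
grasp_force: 70.5
```

Call:
arm_command --dp '[[0,0,-0.1],[0,0,-0.25],[0,0,-0.38],[0,0,-0.42],[0,0,-0.42]]' --turn '[[0,0,0],[0,0,0],[0,0,0],[0,0,0],[0,0,0]]' --jaw '[0.65,0.65,0.65,0.65,0.65]'

```text
time_s: 21.42
eef_pos: [0.5259, 0.3962, 0.0682]
eef_rot: [0.0, 0.031, 1.0, 0.0]
wrist_force: [-0.7, 0.4, -0.9]
opening: 0.767
grasp_force: 67.3
```

Call:
arm_command --dp '[[-0.05,-0.2,0],[-0.1,-0.4,0],[-0.15,-0.65,0],[-0.2,-0.9,0],[-0.2,-0.9,0]]' --turn '[[0,0,0],[0,0,0],[0,0,0],[0,0,0],[0,0,0]]' --jaw '[0.65,0.65,0.65,0.65,0.65]'

```text
time_s: 22.05
eef_pos: [0.5612, 0.1642, 0.0662]
eef_rot: [-0.002, 0.034, 0.999, -0.001]
wrist_force: [-0.3, -0.6, -1.0]
opening: 0.764
grasp_force: 67.4
```

```bash
python3 -c "
from h import *
print(get_obs()['eef_pos'],rel(.611,-.062,.062,86.5))"
```

```text
[0.56123334 0.16424971 0.06623614] (array([-0.259, -0.89 ,  0.017]), array([-0.003, -0.006, -0.012]))
```

Call:
arm_command --dp '[[-0.06,-0.2,0],[-0.12,-0.45,0],[-0.18,-0.7,0],[-0.25,-0.87,0],[-0.25,-0.87,0]]' --turn '[[0,0,0],[0,0,0],[0,0,0],[0,0,0],[0,0,0]]' --jaw '[0.65,0.65,0.65,0.65,0.65]'

```text
time_s: 22.68
eef_pos: [0.6111, -0.055, 0.0669]
eef_rot: [-0.001, 0.033, 0.999, -0.0]
wrist_force: [0.4, 0.8, -0.7]
opening: 0.766
grasp_force: 67.4
```

Call:
arm_command --dp '[[0,0,0],[0,0,0]]' --turn '[[0,0,0],[0,0,0]]' --jaw '[0.65,0.65]'

```text
time_s: 22.92
eef_pos: [0.61, -0.0503, 0.0675]
eef_rot: [-0.001, 0.03, 1.0, 0.0]
wrist_force: [-0.1, 0.1, -1.1]
opening: 0.766
grasp_force: 67.4
```

```bash
python3 -c "
from h import *
snap('w9');print(get_obs()['eef_pos'],rel(.611,-.062,-.006,86.5))"
```

```text
[ 0.61   -0.0503  0.0675]
[ 0.61029466 -0.050452    0.06780075] (array([-0.006, -0.046,  0.295]), array([ 0.001, -0.002,  0.003]))
```

View pics/w9.png

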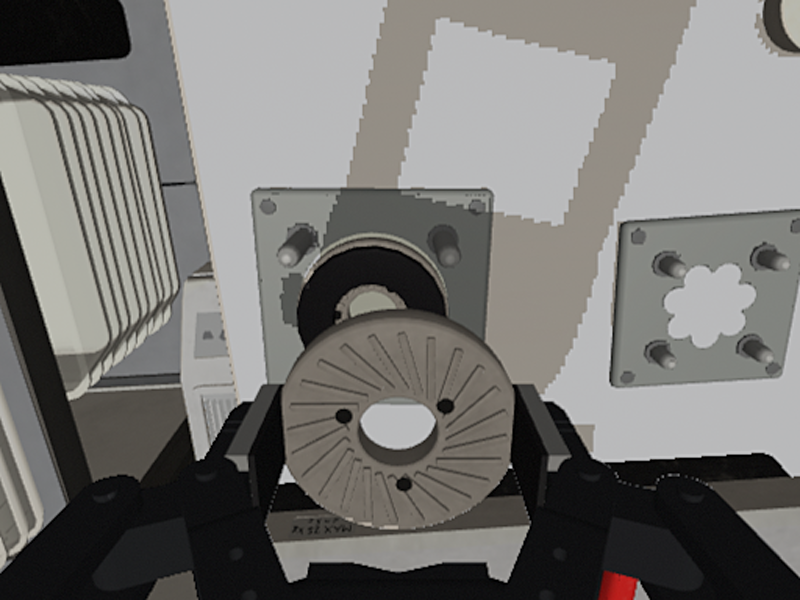

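The ring sits on the lower disc at (372,300), and the second disc is held level. I'll align 12 mm to the right and lower it.

Call:
arm_command --dp '[[-0.005,-0.046,0],[-0.005,-0.046,0],[-0.005,-0.046,0.05],[-0.005,-0.046,0.12],[-0.005,-0.046,0.12]]' --turn '[[0,0,0],[0,0,0],[0,0,0],[0,0,0],[0,0,0]]' --jaw '[0.65,0.65,0.65,0.65,0.65]'

```text
time_s: 23.6
eef_pos: [0.6092, -0.0632, 0.0355]
eef_rot: [-0.002, 0.031, 1.0, 0.001]
wrist_force: [-0.5, -0.5, -1.4]
opening: 0.764
grasp_force: 67.4
```

```bash
python3 -c "
from h import *
print(get_obs()['eef_pos'],get_obs()['wrist_force'],rel(.611,-.062,-.0075,86.5))"
```

```text
[ 0.60923322 -0.0631828   0.0354806 ] [-0.51470656 -0.50715371 -1.36667438] (array([-0.008,  0.005,  0.172]), array([ 0.002, -0.009, -0.001]))
```

Call:
arm_command --dp '[[-0.001,0.003,0.03],[-0.001,0.003,0.07],[-0.001,0.003,0.12],[-0.001,0.003,0.155],[-0.001,0.003,0.165]]' --turn '[[0,0,0],[0,0,0],[0,0,0],[0,0,0],[0,0,0]]' --jaw '[0.65,0.65,0.65,0.65,0.65]'

```text
time_s: 24.22
eef_pos: [0.611, -0.063, -0.004]
eef_rot: [-0.001, 0.031, 1.0, 0.0]
wrist_force: [0.3, 0.1, -1.2]
opening: 0.769
grasp_force: 67.4
```

Call:
arm_command --dp '[[0,0,0.003],[0,0,0.003],[0,0,0.003]]' --turn '[[0,0,0],[0,0,0],[0,0,0]]' --jaw '[0.65,0.65,0.65]'

```text
time_s: 24.6
eef_pos: [0.6121, -0.0633, -0.0032]
eef_rot: [0.0, 0.031, 1.0, -0.0]
wrist_force: [0.3, 1.2, -1.1]
opening: 0.763
grasp_force: 67.4
```

Call:
arm_command --dp '[[0.004,0.003,0.008],[0.004,0.003,0.016],[0.004,0.003,0.02],[0.004,0.003,0.02]]' --turn '[[0,0,0],[0,0,0],[0,0,0],[0,0,0]]' --jaw '[0.65,0.65,0.65,0.65]'

```text
time_s: 25.1
eef_pos: [0.6107, -0.0623, -0.0088]
eef_rot: [-0.0, 0.031, 1.0, 0.0]
wrist_force: [-1.0, -0.3, -1.4]
opening: 0.765
grasp_force: 67.4
```

Call:
arm_command --dp '[[0,0,0.003],[0,0,0.003]]' --turn '[[0,0,0],[0,0,0]]' --jaw '[0.65,0.65]'

```text
time_s: 25.35
eef_pos: [0.6109, -0.0624, -0.0092]
eef_rot: [0.0, 0.031, 1.0, -0.0]
wrist_force: [-1.2, -0.2, 1.0]
opening: 0.764
grasp_force: 68.0
```

Seated. I'll release, retreat and go to the knob.

Call:
arm_command --dp '[[0,0,0],[0,0,0],[0,0,0],[0,0,-0.15],[0,0,-0.36]]' --turn '[[0,0,0],[0,0,0],[0,0,0],[0,0,0],[0,0,0]]' --jaw '[1,1,1,1,1]'

```text
time_s: 25.98
eef_pos: [0.6092, -0.0619, 0.0798]
eef_rot: [-0.002, 0.031, 1.0, 0.001]
wrist_force: [0.3, -0.2, -0.1]
opening: 0.997
grasp_force: 0.0
```

Call:
arm_command --dp '[[0.1,0.2,0],[0.2,0.4,0],[0.4,0.7,0],[0.5,0.9,0],[0.5,0.9,0]]' --turn '[[0,0,0],[0,0,0],[0,0,0],[0,0,-0.1],[0,0,-0.1]]' --jaw '[1,1,1,1,1]'

```text
time_s: 26.6
eef_pos: [0.4978, 0.1727, 0.0806]
eef_rot: [-0.0, 0.003, 1.0, 0.0]
wrist_force: [-0.2, -0.6, -0.6]
opening: 0.997
grasp_force: 0.0
```

```bash
python3 -c "
from h import *
print(get_obs()['eef_pos'],rel(.459,.242,.08,89.4))"
```

```text
[0.49777782 0.17269872 0.08061617] (array([0.157, 0.276, 0.003]), array([ 0.001, -0.001,  0.009]))
```

Call:
arm_command --dp '[[0.08,0.15,0],[0.157,0.27,0],[0.157,0.27,0],[0.157,0.27,0]]' --turn '[[0,0,0],[0,0,0],[0,0,0],[0,0,0]]' --jaw '[1,1,1,1]'

```text
time_s: 27.1
eef_pos: [0.4617, 0.2376, 0.0808]
eef_rot: [0.0, 0.004, 1.0, -0.0]
wrist_force: [-0.1, -1.0, 0.7]
opening: 1.005
grasp_force: 0.0
```

Run:
```python
from h import *
o=get_obs();im=camera("wrist");g=(im.max(2)<60).astype(np.uint8)
n,l,s,c=cv2.connectedComponentsWithStats(g)
for i in range(1,n):
    if s[i,4]>300:
        p=s[i];print(p,c[i].round(1),w("wrist",p[0]+p[2]/2-.5,p[1]+p[3]/2-.5,.012,o).round(4))
print(o["eef_pos"],rel(.459,.2405,-.027,89.4))
```

```text
[ 231  160   55   55 1939] [258.7 186.5] [0.4591 0.2411 0.012 ]
[ 89 211  45  39 427] [102.7 235.5] [0.4946 0.1222 0.012 ]
[    0   254   512   130 28922] [254.4 341.8] [0.583  0.2383 0.012 ]
[215 303 142  24 373] [286.1 314. ] [0.5789 0.265  0.012 ]
[0.4616683  0.23755978 0.0808304 ] (array([0.012, 0.013, 0.431]), array([-0.   ,  0.001,  0.001]))
```

Call:
arm_command --dp '[[0.006,0.012,0.2],[0.006,0.012,0.35],[0.006,0.012,0.42],[0.006,0.012,0.432],[0.006,0.012,0.432]]' --turn '[[0,0,0],[0,0,0],[0,0,0],[0,0,0],[0,0,0]]' --jaw '[1,1,1,0.6,0.6]'

```text
time_s: 27.78
eef_pos: [0.461, 0.2408, -0.0264]
eef_rot: [0.001, 0.005, 1.0, 0.0]
wrist_force: [-0.2, -0.3, -0.8]
opening: 0.612
grasp_force: 0.0
```

Call:
arm_command --dp '[[0,0,0],[0,0,0],[0,0,0],[0,0,0],[0,0,0]]' --turn '[[0,0,0],[0,0,0],[0,0,0],[0,0,0],[0,0,0]]' --jaw '[0.35,0.35,0.35,0.35,0.35]'

```text
time_s: 28.4
eef_pos: [0.4614, 0.2413, -0.0254]
eef_rot: [0.002, 0.005, 1.0, 0.0]
wrist_force: [-1.6, -0.5, 5.3]
opening: 0.454
grasp_force: 59.7
```

Call:
arm_command --dp '[[0,0,-0.1],[0,0,-0.25],[0,0,-0.28],[0,0,-0.28]]' --turn '[[0,0,0],[0,0,0],[0,0,0],[0,0,0]]' --jaw '[0.35,0.35,0.35,0.35]'

```text
time_s: 28.9
eef_pos: [0.4604, 0.241, 0.0434]
eef_rot: [0.001, 0.005, 1.0, 0.0]
wrist_force: [0.2, 0.1, 0.0]
opening: 0.459
grasp_force: 60.6
```

```bash
python3 -c "
from h import *
print(get_obs()['eef_pos'],get_obs()['grasp_force'],rel(.6185,.097,.04,89.4))"
```

```text
[0.46042321 0.24097711 0.0434275 ] 60.572361247614026 (array([-0.638, -0.57 ,  0.015]), array([0.001, 0.004, 0.003]))
```

Call:
arm_command --dp '[[-0.2,-0.18,0],[-0.4,-0.36,0],[-0.6,-0.54,0],[-0.638,-0.57,0],[-0.638,-0.57,0]]' --turn '[[0,0,0],[0,0,0],[0,0,0],[0,0,0],[0,0,0]]' --jaw '[0.35,0.35,0.35,0.35,0.35]'

```text
time_s: 29.52
eef_pos: [0.6182, 0.095, 0.0408]
eef_rot: [-0.001, 0.006, 1.0, -0.0]
wrist_force: [-0.6, 0.9, -0.4]
opening: 0.458
grasp_force: 60.6
```

Call:
arm_command --dp '[[0,0,0],[0,0,0]]' --turn '[[0,0,0],[0,0,0]]' --jaw '[0.35,0.35]'

```text
time_s: 29.78
eef_pos: [0.6166, 0.098, 0.042]
eef_rot: [-0.001, 0.004, 1.0, 0.0]
wrist_force: [-1.0, 0.5, -0.2]
opening: 0.451
grasp_force: 60.6
```

```bash
python3 -c "
from h import *
snap('w10');print(get_obs()['eef_pos'],rel(.6185,.097,-.015,89.4))"
```

```text
[0.6166 0.098  0.042 ]
[0.61688588 0.097918   0.04229829] (array([-0.007, -0.004,  0.229]), array([ 0.   , -0.002,  0.005]))
```

View pics/w10.png

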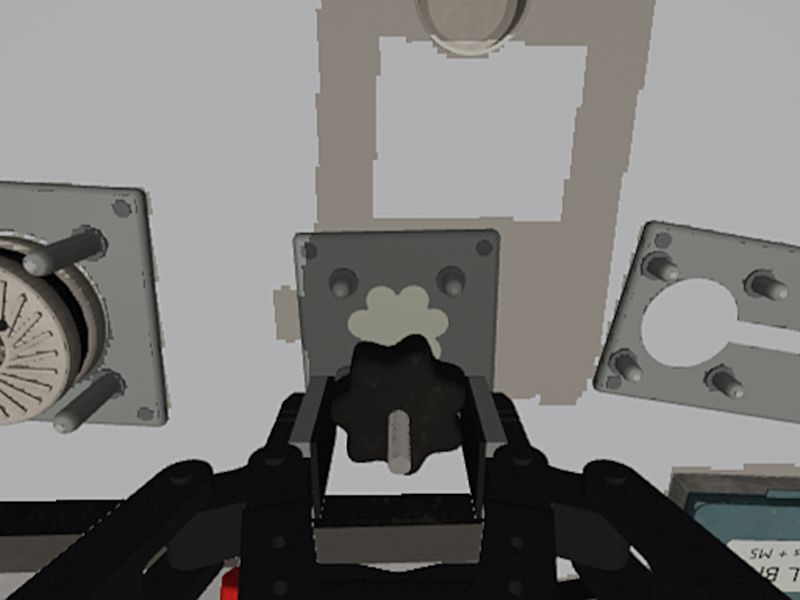

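The knob is held upright at (400,400). The nest's near pin tops are at (341,289) and (454,287), the plate corners at (295,234) and (499,231), and the scoop-nest bowl silhouette at (689,322). The burr pack at the left looks properly stacked.

Run:
```python
from h import *
f="w10"
a=(ww(f,341,290,.023)+ww(f,454,289,.023))/2;b=(ww(f,295,234,.008)+ww(f,499,231,.008))/2
print(a+[.0225,0,0],b+[.043,0,0],"bowl",ww(f,689,322,.008),[ww(f,*p,.023) for p in((669,272),(632,372),(781,292),(737,390))],"burr pins",ww(f,37,262,.044),ww(f,65,423,.044))
```

```text
[0.6186 0.0987 0.023 ] [0.6196 0.0987 0.008 ] bowl [0.6168 0.2243 0.008 ] [array([0.5899, 0.2039, 0.023 ]), array([0.6328, 0.1955, 0.023 ]), array([0.5984, 0.2491, 0.023 ]), array([0.6416, 0.2407, 0.023 ])] burr pins [ 0.5784 -0.0244  0.044 ] [ 0.6417 -0.0285  0.044 ]
```

Call:
arm_command --dp '[[-0.01,-0.002,0.02],[-0.01,-0.002,0.08],[-0.01,-0.002,0.15],[-0.01,-0.002,0.2],[-0.01,-0.002,0.22]]' --turn '[[0,0,0],[0,0,0],[0,0,0],[0,0,0],[0,0,0]]' --jaw '[0.35,0.35,0.35,0.35,0.35]'

```text
time_s: 30.45
eef_pos: [0.6193, 0.0963, -0.0142]
eef_rot: [-0.001, 0.005, 1.0, 0.0]
wrist_force: [0.4, -0.3, -0.4]
opening: 0.445
grasp_force: 60.6
```

Call:
arm_command --dp '[[0,0,0.006],[0,0,0.01],[0,0,0.01]]' --turn '[[0,0,0],[0,0,0],[0,0,0]]' --jaw '[0.35,0.35,0.35]'

```text
time_s: 30.82
eef_pos: [0.6209, 0.0963, -0.0143]
eef_rot: [0.0, 0.005, 1.0, -0.0]
wrist_force: [0.1, -0.5, -0.1]
opening: 0.452
grasp_force: 60.6
```

Call:
arm_command --dp '[[0.005,0.005,0.006],[0.005,0.005,0.012],[0.005,0.005,0.012]]' --turn '[[0,0,0],[0,0,0],[0,0,0]]' --jaw '[0.35,0.35,0.35]'

```text
time_s: 31.2
eef_pos: [0.6192, 0.0977, -0.0173]
eef_rot: [-0.0, 0.005, 1.0, 0.0]
wrist_force: [-2.7, -0.3, 4.9]
opening: 0.452
grasp_force: 61.1
```

Knob down. I'll release, rise and go to the scoop bowl.

Call:
arm_command --dp '[[0,0,0],[0,0,0],[0,0,0],[0,0,-0.15],[0,0,-0.36]]' --turn '[[0,0,0],[0,0,0],[0,0,0],[0,0,0],[0,0,0]]' --jaw '[1,1,1,1,1]'

```text
time_s: 31.82
eef_pos: [0.6174, 0.0975, 0.0711]
eef_rot: [-0.002, 0.005, 1.0, 0.0]
wrist_force: [0.6, 0.1, 0.5]
opening: 0.998
grasp_force: 0.0
```

Call:
arm_command --dp '[[0.2,0.04,0],[0.4,0.08,0],[0.5,0.1,0],[0.5,0.1,0],[0.5,0.1,0]]' --turn '[[0,0,0],[0,0,0],[0,0,0],[0,0,0],[0,0,0]]' --jaw '[1,1,1,1,1]'

```text
time_s: 32.45
eef_pos: [0.4959, 0.1235, 0.0727]
eef_rot: [0.001, 0.005, 1.0, -0.0]
wrist_force: [1.1, 0.1, 0.2]
opening: 0.996
grasp_force: 0.0
```

Run:
```python
from h import *
o=get_obs();im=camera("wrist");cv2.imwrite("pics/w11raw.png",im)
cv2.imwrite("pics/w11.png",cv2.resize(im,(800,600),interpolation=cv2.INTER_CUBIC))
np.savez("w11.npz",**{k:np.array(o[k]) for k in("eef_pos","eef_rot")})
print(o["eef_pos"],rel(.4905,.123,-.0265,88))
```

```text
[0.49586712 0.12351928 0.07267403] (array([ 0.023, -0.002,  0.396]), array([-0.   ,  0.003,  0.048]))
```

View pics/w11.png

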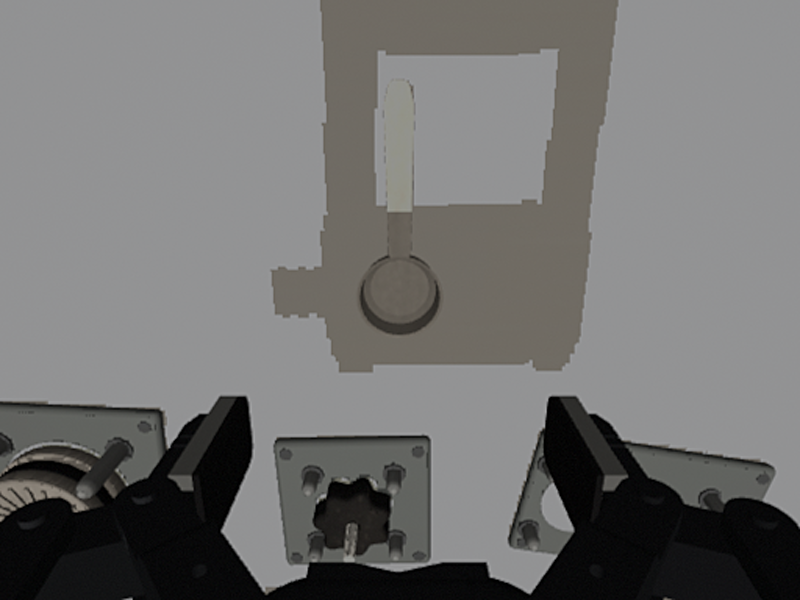

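The knob stands among its pins at (353,515). The scoop's rim centre is at (400,294) and its handle end at (399,80), so it lies almost in line with the tool.

Run:
```python
from h import *
b=ww("w11",400,294,.016);e=ww("w11",399,80,.016);d=b-e
print(b,e,np.linalg.norm(d),np.rad2deg(np.arctan2(d[1],d[0])))
t=b[:2]+[.0016,-.0006];print(t,rel(*t,-.0265,None),rel(*t,-.0265,90+np.rad2deg(np.arctan2(d[1],d[0]))))
```

```text
[0.4901 0.1254 0.016 ] [0.3972 0.1257 0.016 ] 0.0929004843905563 -0.18502340263590408
[0.4917 0.1248] (array([0.018, 0.005, 0.396]), None) (array([0.018, 0.005, 0.396]), array([-0.   ,  0.003, -0.012]))
```

Call:
arm_command --dp '[[0.016,0.005,0.18],[0.016,0.005,0.33],[0.016,0.005,0.385],[0.016,0.005,0.4],[0.016,0.005,0.4]]' --turn '[[0,0,0],[0,0,0],[0,0,0],[0,0,0],[0,0,0]]' --jaw '[1,1,0.7,0.7,0.7]'

```text
time_s: 33.12
eef_pos: [0.4918, 0.1249, -0.027]
eef_rot: [0.001, 0.005, 1.0, 0.0]
wrist_force: [-0.2, 0.3, -0.3]
opening: 0.702
grasp_force: 0.0
```

Call:
arm_command --dp '[[0,0,0],[0,0,0]]' --turn '[[0,0,0],[0,0,0]]' --jaw '[0.7,0.7]'

```text
time_s: 33.38
eef_pos: [0.4914, 0.125, -0.0269]
eef_rot: [0.001, 0.005, 1.0, 0.0]
wrist_force: [-0.6, 0.3, 0.5]
opening: 0.699
grasp_force: 0.0
```

Call:
arm_command --dp '[[0,0,0],[0,0,0],[0,0,0],[0,0,0],[0,0,0]]' --turn '[[0,0,0],[0,0,0],[0,0,0],[0,0,0],[0,0,0]]' --jaw '[0.35,0.35,0.35,0.35,0.35]'

```text
time_s: 34.0
eef_pos: [0.4908, 0.125, -0.0269]
eef_rot: [0.0, 0.005, 1.0, -0.0]
wrist_force: [-2.4, -0.9, 8.5]
opening: 0.429
grasp_force: 59.0
```

Call:
arm_command --dp '[[0,0,-0.1],[0,0,-0.25],[0,0,-0.3],[0,0,-0.3]]' --turn '[[0,0,0],[0,0,0],[0,0,0],[0,0,0]]' --jaw '[0.35,0.35,0.35,0.35]'

```text
time_s: 34.5
eef_pos: [0.4911, 0.125, 0.0477]
eef_rot: [0.001, 0.005, 1.0, 0.0]
wrist_force: [-0.2, -0.3, -0.8]
opening: 0.431
grasp_force: 60.3
```

Scoop held. I'll carry it over to its nest while turning about 100° clockwise.

Call:
arm_command --dp '[[-0.05,0.04,0],[-0.1,0.08,0],[-0.15,0.12,0],[-0.2,0.16,0],[-0.2,0.16,0]]' --turn '[[0,0,0.33],[0,0,0.67],[0,0,1],[0,0,1],[0,0,1]]' --jaw '[0.35,0.35,0.35,0.35,0.35]'

```text
time_s: 35.12
eef_pos: [0.5402, 0.1647, 0.0454]
eef_rot: [-0.001, 0.263, 0.965, -0.0]
wrist_force: [-0.1, -0.0, -0.5]
opening: 0.43
grasp_force: 60.3
```

Call:
arm_command --dp '[[0,0,0],[0,0,0],[0,0,0],[0,0,0],[0,0,0]]' --turn '[[0,0,0.33],[0,0,0.67],[0,0,1],[0,0,1],[0,0,1]]' --jaw '[0.35,0.35,0.35,0.35,0.35]'

```text
time_s: 35.75
eef_pos: [0.5401, 0.1642, 0.0465]
eef_rot: [-0.0, 0.503, 0.865, -0.0]
wrist_force: [0.7, -0.8, -0.7]
opening: 0.431
grasp_force: 60.3
```

Call:
arm_command --dp '[[0,0,0],[0,0,0],[0,0,0],[0,0,0],[0,0,0]]' --turn '[[0,0,0.33],[0,0,0.67],[0,0,1],[0,0,1],[0,0,1]]' --jaw '[0.35,0.35,0.35,0.35,0.35]'

```text
time_s: 36.38
eef_pos: [0.5407, 0.1645, 0.047]
eef_rot: [-0.0, 0.709, 0.705, -0.0]
wrist_force: [-0.3, 0.9, -0.4]
opening: 0.43
grasp_force: 60.3
```

```bash
python3 -c "
from h import *
o=get_obs();print(o['eef_pos'],o['q'],o['opening'],rel(.617,.2225,.048,-10.2))"
```

```text
[0.54070339 0.1644713  0.04702251] [8.53123482e-02 3.47087761e-01 1.74445900e+00 1.29200308e-06
 1.05024444e+00 9.02439747e-02] 0.42959014554040126 (array([ 0.234,  0.304, -0.004]), array([-0.   ,  0.   ,  0.331]))
```

Call:
arm_command --dp '[[0.08,0.1,0],[0.16,0.2,0],[0.23,0.3,0],[0.233,0.304,0],[0.233,0.304,0]]' --turn '[[0,0,0.1],[0,0,0.2],[0,0,0.33],[0,0,0.33],[0,0,0.33]]' --jaw '[0.35,0.35,0.35,0.35,0.35]'

```text
time_s: 37.0
eef_pos: [0.6165, 0.2218, 0.0466]
eef_rot: [-0.0, 0.768, 0.641, -0.001]
wrist_force: [-1.0, 0.3, 0.1]
opening: 0.428
grasp_force: 60.3
```

Call:
arm_command --dp '[[0,0,0],[0,0,0]]' --turn '[[0,0,0],[0,0,0]]' --jaw '[0.35,0.35]'

```text
time_s: 37.25
eef_pos: [0.6169, 0.2216, 0.0472]
eef_rot: [-0.0, 0.768, 0.64, -0.0]
wrist_force: [-0.8, 0.1, 0.1]
opening: 0.43
grasp_force: 60.3
```

Run:
```python
from h import *
snap("w12")
print(rel(.617,.2225,-.017,-10.2))
# handle-vs-nest check: rows of the picture, bright handle and dark plate edges
im=cv2.imread("pics/w12.png");g=cv2.cvtColor(im,cv2.COLOR_BGR2GRAY)
for v in (60,110,160,210,260,310): print(v,[int(x) for x in g[v,180:620:11]])
```

```text
[0.6169 0.2216 0.0472]
(array([ 0.003, -0.001,  0.257]), array([-0.   ,  0.   , -0.008]))
60 [179, 179, 179, 179, 179, 179, 179, 179, 179, 179, 179, 84, 89, 89, 89, 90, 89, 89, 90, 89, 90, 90, 90, 89, 89, 89, 89, 88, 86, 135, 179, 180, 179, 179, 179, 182, 45, 25, 95, 97]
110 [179, 178, 179, 179, 180, 179, 179, 179, 179, 179, 179, 114, 143, 87, 86, 87, 86, 81, 125, 128, 126, 126, 80, 85, 85, 140, 140, 139, 139, 115, 179, 180, 179, 179, 179, 136, 71, 30, 94, 93]
160 [179, 179, 129, 136, 136, 136, 136, 136, 136, 136, 136, 63, 86, 85, 86, 86, 58, 84, 126, 126, 123, 129, 74, 62, 62, 98, 138, 137, 138, 190, 180, 179, 179, 179, 180, 136, 93, 53, 92, 93]
210 [136, 136, 137, 136, 134, 136, 174, 128, 136, 136, 137, 110, 85, 84, 85, 85, 85, 84, 125, 127, 126, 126, 82, 84, 84, 84, 77, 136, 134, 180, 180, 179, 180, 179, 179, 179, 125, 25, 88, 92]
260 [180, 179, 179, 180, 179, 179, 181, 182, 180, 160, 136, 139, 85, 85, 56, 54, 57, 83, 123, 123, 122, 124, 84, 84, 59, 55, 84, 83, 106, 181, 179, 182, 180, 179, 180, 179, 185, 28, 89, 87]
310 [179, 180, 179, 180, 180, 179, 130, 136, 137, 136, 137, 137, 78, 82, 83, 83, 143, 143, 123, 121, 124, 124, 142, 142, 107, 82, 82, 81, 102, 136, 136, 136, 136, 180, 179, 179, 179, 179, 179, 179]
```

The handle runs straight (u about 398) midway between the plate edges and pins, so the sideways fit is good. I'll check the lengthwise position from the pins.

Run:
```python
from h import *
im=cv2.imread("pics/w12.png");g=cv2.cvtColor(im,cv2.COLOR_BGR2GRAY)
m=((g<68)&(np.arange(600)[:,None]<360)).astype(np.uint8)
n,l,s,c=cv2.connectedComponentsWithStats(m)
for i in range(1,n):
    x,y,w_,h_,a=s[i]
    if a>80 and 290<x<510: print(s[i],c[i].round(0))
for u in(345,356): print(u,[int(t) for t in g[130:330:5,u]])
o=np.load("w12.npz");t=o["eef_pos"][:2]
yb=np.array([np.cos(np.deg2rad(-100.1)),np.sin(np.deg2rad(-100.1))])
def proj(X):
    q=o["eef_rot"];R=Ro.from_quat([q[1],q[2],q[3],q[0]]).as_matrix();M=get_calibration("wrist");K=np.array(M["camera_matrix"]);M=np.array(M["mount"])
    p=M[:3,:3].T@(R.T@(np.array(X)-o["eef_pos"])-M[:3,3]);p=K@p;return (p[:2]/p[2]*1.5625).round(0)
xb=np.array([-yb[1],yb[0]])*-1
for dx,dy,z in((.0225,14.5,.023),(-.0225,14.5,.023),(.016,-35,.030),(-.016,-35,.030),(-.04,-67,.008),(.04,-67,.008),(.0225,14.5,.008),(.016,-35,.008)):
    P=t+yb*(dy-37)/1000+xb*dx;print((dx,dy,z),proj([*P,z]))
```

```text
[297 120  16 227 376] [305. 232.]
[342 130  27  32 448] [358. 145.]
[423 130  30  32 434] [434. 146.]
[331 253  29  28 462] [346. 264.]
[436 253  29  29 458] [449. 264.]
[482 267   8  93 168] [485. 313.]
[336 350  26  10 203] [348. 355.]
[434 350  27  10 203] [447. 355.]
345 [87, 70, 56, 77, 70, 65, 86, 86, 84, 86, 86, 85, 86, 85, 85, 85, 85, 85, 85, 85, 84, 84, 84, 84, 85, 60, 54, 58, 91, 90, 79, 85, 84, 83, 84, 82, 83, 83, 82, 83]
356 [67, 58, 83, 92, 96, 74, 58, 87, 86, 85, 85, 85, 85, 85, 85, 85, 85, 85, 84, 84, 84, 84, 85, 84, 84, 85, 57, 60, 61, 63, 85, 83, 79, 104, 147, 143, 143, 142, 142, 143]
(0.0225, 14.5, 0.023) [341. 282.]
(-0.0225, 14.5, 0.023) [454. 281.]
(0.016, -35, 0.03) [352. 155.]
(-0.016, -35, 0.03) [442. 154.]
(-0.04, -67, 0.008) [502.  62.]
(0.04, -67, 0.008) [290.  64.]
(0.0225, 14.5, 0.008) [345. 272.]
(0.016, -35, 0.008) [356. 151.]
```

Call:
arm_command --dp '[[0.007,0,0.02],[0.007,0,0.08],[0.007,0,0.16],[0.007,0,0.22],[0.007,0,0.24]]' --turn '[[0,0,0],[0,0,0],[0,0,0],[0,0,0],[0,0,0]]' --jaw '[0.35,0.35,0.35,0.35,0.35]'

```text
time_s: 37.92
eef_pos: [0.6162, 0.2235, -0.0153]
eef_rot: [-0.001, 0.768, 0.64, -0.001]
wrist_force: [-0.7, -0.4, -0.0]
opening: 0.43
grasp_force: 60.3
```

Call:
arm_command --dp '[[0,0,0.006],[0,0,0.012],[0,0,0.012]]' --turn '[[0,0,0],[0,0,0],[0,0,0]]' --jaw '[0.35,0.35,0.35]'

```text
time_s: 38.3
eef_pos: [0.6181, 0.2239, -0.0153]
eef_rot: [0.0, 0.768, 0.64, 0.0]
wrist_force: [0.2, 0.1, -0.4]
opening: 0.429
grasp_force: 60.3
```

Call:
arm_command --dp '[[-0.002,-0.004,0.006],[-0.002,-0.004,0.012],[-0.002,-0.004,0.015],[-0.002,-0.004,0.015]]' --turn '[[0,0,0],[0,0,0],[0,0,0],[0,0,0]]' --jaw '[0.35,0.35,0.35,0.35]'

```text
time_s: 38.8
eef_pos: [0.6167, 0.2235, -0.0188]
eef_rot: [0.0, 0.768, 0.64, -0.0]
wrist_force: [-3.3, -0.1, 5.0]
opening: 0.432
grasp_force: 60.9
```

Call:
arm_command --dp '[[0,0,0],[0,0,0],[0,0,0],[0,0,-0.15],[0,0,-0.4]]' --turn '[[0,0,0],[0,0,0],[0,0,0],[0,0,0],[0,0,0]]' --jaw '[0.7,0.7,0.7,0.7,0.7]'

```text
time_s: 39.42
eef_pos: [0.6141, 0.2229, 0.0783]
eef_rot: [-0.002, 0.769, 0.64, -0.003]
wrist_force: [1.3, 0.4, 0.3]
opening: 0.702
grasp_force: 0.0
```

Call:
arm_command --dp '[[0,-0.25,0],[0,-0.5,-0.1],[0,-0.7,-0.2],[0,-0.7,-0.2],[0,-0.7,-0.2]]' --turn '[[0,0,0],[0,0,0],[0,0,0],[0,0,0],[0,0,0]]' --jaw '[0.7,0.7,0.7,0.7,0.7]'

```text
time_s: 40.05
eef_pos: [0.4451, 0.2553, 0.1308]
eef_rot: [0.0, 0.768, 0.64, 0.001]
wrist_force: [0.2, 0.2, -0.2]
opening: 0.704
grasp_force: 0.0
```

Run:
```python
from h import *
im=camera("scene");cv2.imwrite("pics/s2.png",im)
snap("w13")
c=get_calibration("scene");K,R,t=(np.array(c[k]) for k in("camera_matrix","R","t"))
# where scene camera should see home positions, and brightness there
def P(X):
    p=K@(R@np.array(X)+t);return p[:2]/p[2]
yb=np.array([np.cos(np.deg2rad(-100.1)),np.sin(np.deg2rad(-100.1)),0])
B=np.array([.6185,.2215,.024])
for k in(0,-.02,-.05,-.07,-.085,-.094,-.105): print(k,P(B+yb*k).round(0),im[tuple(P(B+yb*k).round(0).astype(int)[::-1])])
```

```text
[0.4453 0.255  0.1303]
0 [237. 192.] [166 178 183]
-0.02 [233. 197.] [165 177 182]
-0.05 [225. 204.] [166 177 181]
-0.07 [220. 209.] [173 183 187]
-0.085 [217. 212.] [169 180 184]
-0.094 [214. 215.] [143 148 147]
-0.105 [212. 217.] [126 126 124]
```

The scoop's contact height (-0.0188 against an expected -0.0189) shows it seated on its plate. The scene camera shows the handle lying along the nest, and the earlier wrist views confirmed the burr pack and the knob. Handing in.

```bash
python3 -c "
from bench import *
print(hand_in())"
```

```text
the job is handed in; nothing more can be done
None
```

The service kit is packed as asked (burr set, then star knob, then scoop) and the job is handed in at about 40 s on the robot's clock; the hand-in returned no verdict.

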